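# Grinders into the sloping pantry rack, heavy end down

## Robot

A 7-joint arm with a two-finger parallel gripper is mounted at the origin on the work surface. World frame = base frame: x ahead of the robot, y to its left, z up, the work surface at z = 0. Lengths are in m, angles in rad, forces in N, time in s.
With the tool pointing down it reaches from about 0.4 to 0.85 m from the base axis. Payload 10.4 kg.
Tool frame: the origin (TCP) lies on the centre line of the jaws, within the pads' length; the fingertips stand 11 mm ahead of it and the grasp point (between the pads) lies 8 mm behind it; z points along the fingers, y is the line along which they close (so a half turn about z gives the same grasp; the last joint's range is limited). The gripper opens to 87 mm and grips with 3 to 60 N. Pads are 19 mm wide; open, the fingers measure 117 mm over their backs; the gripper's body (75 mm by 190 mm) begins 51 mm behind the grasp point.
Start: joints at [1.225, 0.332, -0.065, 1.46, 0.022, 1.35, -0.088], TCP at [0.198, -0.593, 0.234] pointing down, gripper open.
Joint ranges: [-2.6, 2.6], [-0.5, 2.12], [-1.47, 1.34], [0.16, 2.42], [-1.27, 4.41], [0.06, 2.06], [-2.6, 2.6]. Speed limits (rad/s): [2.22, 2.22, 2.79, 2.79, 3.14, 3.14, 3.14].

## Interface

Orientations are given as a unit quaternion [x, y, z, w].
In Python, from bench import r gives the robot as it stands.
- The arm moves only by the shell command python3 -m pendant 'ROWS' [OPENING] [FORCE]. ROWS is JSON, a list of rows, each a list of 4 numbers: the shift along the tool's x, y, z in m, then the turn about the tool's z in rad. A call has 1 to 8 rows; each row shifts and turns the commanded pose from where the row before left it, along the tool's axes as they then stand; what a row does not reach is not made up. A row lasts 1/12 s, in which the tool goes at most 41.7 mm and 7.16 degrees, less where a joint would pass 70% of its speed; a pose out of reach is approached as far as the arm can. A call with a gripper value outside its range is refused whole. OPENING is the opening, from 0 (shut) to 1 (fully open), set as the call begins (- or left out, the last holds). The fingers move at their own pace and stop on an object; FORCE is the grip in N (left out, the last holds). Time passes only in rows, so rows that do not move let the fingers close. It gives the time, the measured TCP pose, the force, the opening and the grip force at its end, in the units of the state.
- r.read_state(): the state, without advancing time (a new reading comes with each control period).
- r.camera(name): name is "scene" or "top" or "wrist"; returns a dict with "img" (480x640x3 uint8, red, green, blue), "camera_matrix" (3x3 intrinsics, pixels), "xyz" and "attitude" of the camera in the world. Camera axes: x right, y down, z forward; pixel columns grow to the right and rows downward; lengths in m; the calibration is good to about 2 mm. The wrist camera is an equidistant fisheye: a pixel r from the principal point sees the ray r / f radians off the axis. A picture is of the moment at which its call begins. There is no depth.
- r.close_job(): hands the job in; it is judged then, once.
Trained networks look in the newest picture that a camera, given by its name, has taken for a name from the list of things; names that differ only in an ending like _2 or _b are one class to them, and where a whole thing is asked for, a point or a joint stands for the part that bears it (a point fixed in the world has none). Each returns a list of dicts, best first, with "score" (0 to 1); they miss things now and then, are a little off and sometimes report something else, mostly with a low value. They report only what shows in the picture. A call takes as long as a camera call. They do not tell look-alikes from the thing itself.
- r.outline_of(thing, camera): "mask" (480x640 bool, what is visible of it) and "bbox" ([centre column, centre row, width, height] in pixels, round what is visible of it).
The state is a dict: "time": time; "joint_positions": joint angles; "joint_vel": joint speeds; "joint_torque": joint torques, N m; "ee_pos": TCP position; "eef_rot": TCP orientation; "ft_force": force on the tool from outside, world axes, zero at the start; "torque": the same for the moment, N m; "width": finger opening in m; "grip_force": force on a finger pad.
Only numpy, scipy, OpenCV 4.12 (cv2) and the standard library are available. Lean on these libraries where they do the work, as an engineer would, in place of code of your own. Each camera call takes 0.05 s, during which the arm holds its last target. There are 200 camera calls.

## Task

The two square grinders on the pantry counter look the same at both ends, but one end of each is heavier. Lift each by its middle to feel which end that is, then lay it along a lane of the sloping wooden rack, one grinder to a lane in either order, flat on the lane's floor between its guides, roughly centred along the lane or down against the lip, with the heavy end at the low end. Do not drop the grinders, and leave the can, the jar and the canister standing where they are.

Things in the scene. Friction and masses are not known exactly. Their poses are not given: they have to be found in the camera images.
- mill_dark: grinder, square bar 150 x 42 x 42 mm, 0.35 to 0.5 kg, dark steel with like wooden caps, lying flat. Origin at its centre, x along its length. One end is heavier: it balances about 26 mm from mid-length, so held at the middle it pulls that side down with about 0.1 N m. Which end varies from run to run, does not show, and is unrelated to which way x points; it stays so during the work
- mill_copper: grinder, square bar 150 x 42 x 42 mm, 0.35 to 0.5 kg, copper-coloured with like wooden caps, lying flat. Origin at its centre, x along its length. One end is heavier: it balances about 26 mm from mid-length, so held at the middle it pulls that side down with about 0.1 N m. Which end varies from run to run, does not show, and is unrelated to which way x points; it stays so during the work
- lane_left: the left (seen from the robot) lane of the rack, a floor 190 mm long (x), 100 mm wide (y). Origin: middle of the floor's upper face, 76 mm above the counter; x points up the slope, 35 degrees above level, away from the robot; z square to the floor, leaning towards the robot. A lip 22 mm high closes the low end, inner face at x = -85 mm
- lane_right: the right (seen from the robot) lane of the rack, a floor 190 mm long (x), 100 mm wide (y). Origin: middle of the floor's upper face, 76 mm above the counter; x points up the slope, 35 degrees above level, away from the robot; z square to the floor, leaning towards the robot. A lip 22 mm high closes the low end, inner face at x = -85 mm
- rack: sloping wooden rack with two lanes side by side, fixed; origin at the centre of its foot. In each lane, guide blocks 16 mm high at |x| = 45 to 85 mm leave a channel 56 mm wide (|y| < 28 mm); at |x| < 45 mm the sides are free for fingers. Lane centres are 100 mm apart. Rough wood: a grinder laid down stays, or slides to the lip
- can: bystander: tin can with a red label, 74 mm across, 110 mm high, upright; origin at the centre of its foot, z up
- jar: bystander: jar with a yellow lid, 60 mm across, 85 mm high, upright; origin at the centre of its foot, z up
- canister: bystander: square brown food canister with a wooden lid, 94 x 94 mm, 114 mm high, upright; origin at the centre of its foot, z up
There are look-alikes about, which are no part of the job. Leave any red or yellow look-alike of the mill_copper alone.

How it is judged:
At the end, for the whole second after the job is handed in: each grinder lies at rest in a lane of its own with its heavy end at the low end: centre within 13 mm of the lane's middle line and between 28 mm below and 32 mm above the lane's middle, resting on the floor (centre 11 to 31 mm above it), its length within 0.17 rad of the lane's direction (((x of mill_dark in the frame of lane_left between -0.028 and 0.032 m and y of mill_dark in the frame of lane_left between -0.013 and 0.013 m and z of mill_dark in the frame of lane_left between 0.011 and 0.031 m and angle between the x axis of mill_dark and the x axis of lane_left, either way round below 0.17 rad and x of core_dark_c0 in the frame of lane_left below 0 m) or (x of mill_dark in the frame of lane_right between -0.028 and 0.032 m and y of mill_dark in the frame of lane_right between -0.013 and 0.013 m and z of mill_dark in the frame of lane_right between 0.011 and 0.031 m and angle between the x axis of mill_dark and the x axis of lane_right, either way round below 0.17 rad and x of core_dark_c0 in the frame of lane_right below 0 m)) and ((x of mill_copper in the frame of lane_left between -0.028 and 0.032 m and y of mill_copper in the frame of lane_left between -0.013 and 0.013 m and z of mill_copper in the frame of lane_left between 0.011 and 0.031 m and angle between the x axis of mill_copper and the x axis of lane_left, either way round below 0.17 rad and x of core_copper_c0 in the frame of lane_left below 0 m) or (x of mill_copper in the frame of lane_right between -0.028 and 0.032 m and y of mill_copper in the frame of lane_right between -0.013 and 0.013 m and z of mill_copper in the frame of lane_right between 0.011 and 0.031 m and angle between the x axis of mill_copper and the x axis of lane_right, either way round below 0.17 rad and x of core_copper_c0 in the frame of lane_right below 0 m)) and linear speed of each of mill_dark, mill_copper below 0.02 m/s and angular speed of each of mill_dark, mill_copper below 0.15 rad/s); the robot touches nothing.
It fails at once if the can was shifted by more than 30 mm or tipped over (distance of can from where it was at the start of the episode above 0.03 m or angle between can's own z axis and vertical above 0.35 rad).
It fails at once if the jar was shifted by more than 30 mm or tipped over (distance of jar from where it was at the start of the episode above 0.03 m or angle between jar's own z axis and vertical above 0.35 rad).
It fails at once if the canister was shifted by more than 30 mm or tipped over (distance of canister from where it was at the start of the episode above 0.03 m or angle between canister's own z axis and vertical above 0.35 rad).
It fails at once if the dark grinder was dropped (moving faster than 0.7 m/s out of the fingers) (linear speed of mill_dark above 0.7 m/s and contact force between the fingers and mill_dark below 0.01 N).
It fails at once if the copper grinder was dropped (moving faster than 0.7 m/s out of the fingers) (linear speed of mill_copper above 0.7 m/s and contact force between the fingers and mill_copper below 0.01 N).
It also fails if it takes over 72 s, if anything falls off the work surface, if the arm or the gripper's body presses on something with over 40 N, if the wrist force passes 120 N, or if a joint passes its speed limit or range.

## Working session

There is one attempt and no reset: what is moved stays moved. The work goes in short steps, Python scripts to look and compute and a shell command to move; the robot and the scene stay as the last step left them, time stands still between calls to the robot, and variables do not carry over. Pictures are saved under pics/ and viewed, at most 10 in all, crops included, and the job is handed in when it is done.

```bash
ls; mkdir -p pics; cat > h.py <<'E'
from bench import r
import cv2, numpy as np
from scipy.spatial.transform import Rotation as R
def rot(c):
    a=np.array(c["attitude"],float); return R.from_quat(a).as_matrix() if a.size==4 else a.reshape(3,3)
def pix2z(c,u,v,z):
    K=np.array(c["camera_matrix"]);d=rot(c)@np.linalg.inv(K)@[u,v,1.];p=np.array(c["xyz"])
    return p+d*(z-p[2])/d[2]
def proj(c,P):
    K=np.array(c["camera_matrix"]);q=rot(c).T@(np.array(P)-c["xyz"]);q=K@q;return q[:2]/q[2]
E
python3 - <<'E'
from h import *
for n in ("top","scene"):
    c=r.camera(n);cv2.imwrite(f"pics/{n}0.png",c["img"][:,:,::-1])
    print(n,c["xyz"],c["attitude"],c["camera_matrix"])
    for t in ("mill_dark","mill_copper","rack","lane_left","can","jar","canister"):
        for o in r.outline_of(t,n)[:4]:
            m=o["mask"].astype(np.uint8);rc=cv2.minAreaRect(cv2.findNonZero(m)) if m.any() else None
            print(t,round(o["score"],2),np.round(o["bbox"]),rc)
            if n=="top" and rc:
                z=.042 if "mill" in t else .1
                print("   ",[np.round(pix2z(c,*p,z)[:2],3).tolist() for p in cv2.boxPoints(rc)],np.round(pix2z(c,*rc[0],z),3))
print(r.read_state())
E
```

```text
pics
top [ 0.4140862  -0.05835369  1.04659912] [ 0.71352503 -0.69391046  0.06700059 -0.0698658 ] [[439.82584909   0.         320.26119654]
 [  0.         439.82584909 240.65799158]
 [  0.           0.           1.        ]]
mill_copper 0.79 [443. 210.  37.  62.] ((441.35003662109375, 210.54998779296875), (63.87800216674805, 21.81971549987793), 71.56504821777344)
    [[0.756, -0.288], [0.775, -0.338], [0.628, -0.381], [0.61, -0.332]] [ 0.691 -0.335  0.042]
mill_copper 0.7 [503. 297.  41.  67.] ((500.2823486328125, 294.2294006347656), (25.163928985595703, 67.35689544677734), 12.52880859375)
    [[0.43, -0.417], [0.58, -0.456], [0.569, -0.512], [0.419, -0.471]] [ 0.499 -0.464  0.042]
mill_copper 0.58 [421. 285.  56.  56.] ((421.48828125, 285.1529846191406), (66.81458282470703, 22.45230484008789), 49.398704528808594)
    [[0.554, -0.216], [0.589, -0.256], [0.475, -0.353], [0.442, -0.314]] [ 0.514 -0.285  0.042]
rack 0.83 [180. 268. 107.  91.] ((175.28659057617188, 266.42071533203125), (105.57254791259766, 81.16717529296875), 6.340191841125488)
    [[0.457, 0.376], [0.634, 0.377], [0.614,
[... 2669 characters left out ...]
sitions': array([ 1.2254019 ,  0.33218637, -0.06465599,  1.46010984,  0.02163995,
        1.34992126, -0.08848862]), 'joint_vel': array([ 0.00106792,  0.00029784,  0.00034049, -0.00073552,  0.0003529 ,
       -0.0002716 ,  0.00094826]), 'joint_torque': array([ 3.62748960e-04, -6.22980165e+01,  2.47515243e-02, -3.90099514e+01,
       -6.11151452e-02,  3.13713751e-02,  1.27762880e-05]), 'ee_pos': array([ 0.19824367, -0.59273843,  0.23357924]), 'eef_rot': array([ 9.87005165e-01,  1.60688526e-01, -1.20682093e-05,  3.88484486e-05]), 'ft_force': array([-0.47990188, -0.35635877, -0.07457654]), 'torque': array([-0.00769466, -0.02094748, -0.03015062]), 'grip_force': 0.0, 'width': 0.08678576965146072}
```

View pics/top0.png

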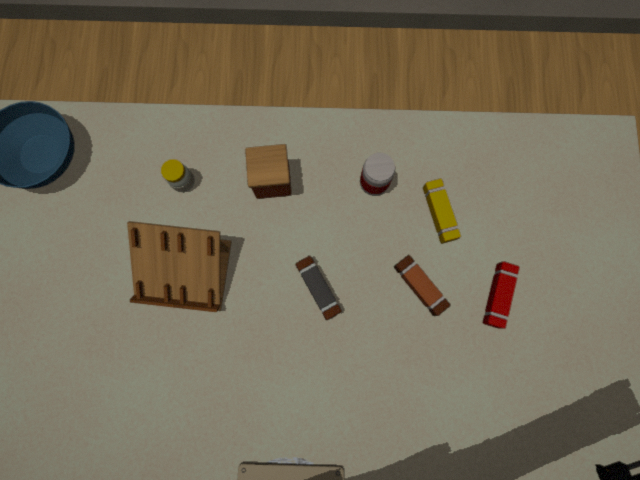

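View pics/scene0.png

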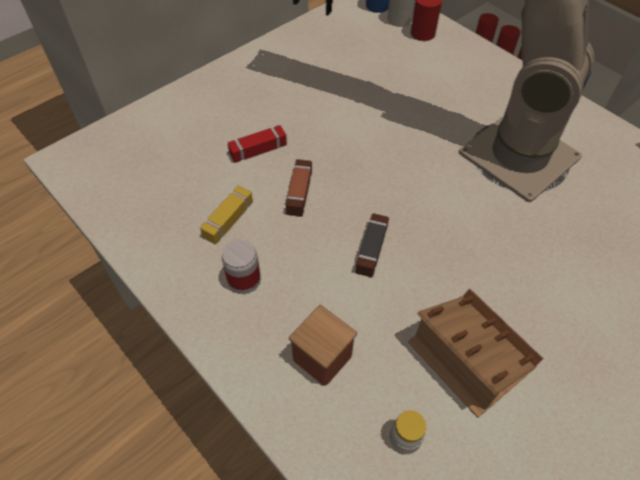

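Top picture: dark mill at (319,288). Candidates for copper: (422,285) copper with wooden caps, (502,295) red all over, (442,210) yellow all over. Only (422,285) fits. The rack is at (175,267), with its lip near row 305 towards the robot, the can at (377,174), the jar at (177,174) and the canister at (268,170). One enlarged crop to confirm the copper mill and get the rack corners.

```bash
python3 - <<'E'
from h import *
im=cv2.imread("pics/top0.png")
a=cv2.resize(im[210:330,110:240],None,fx=4,fy=4,interpolation=2);b=cv2.resize(im[240:330,290:460],None,fx=1.6,fy=1.6,interpolation=2)
o=np.zeros((480,800,3),np.uint8);o[:a.shape[0],:520]=a;o[:144,525:797]=b
cv2.imwrite("pics/crop.png",o)
hsv=cv2.cvtColor(im,cv2.COLOR_BGR2HSV)
c=r.camera("top")
for n,(x0,y0,x1,y1) in dict(dark=(290,250,348,325),copper=(388,250,455,322)).items():
    s=im[y0:y1,x0:x1].astype(int);bg=np.median(s.reshape(-1,3),0)
    m=((hsv[y0:y1,x0:x1,1]>100)|(s.max(2)<75)).astype(np.uint8)
    m=cv2.morphologyEx(m,cv2.MORPH_CLOSE,np.ones((7,7)))
    k,l,st,_=cv2.connectedComponentsWithStats(m);j=1+st[1:,4].argmax()
    rc=cv2.minAreaRect(cv2.findNonZero((l==j).astype(np.uint8)));bp=cv2.boxPoints(rc)+[x0,y0];ct=np.array(rc[0])+[x0,y0]
    W=[pix2z(c,*p,.036)[:2] for p in bp];e=[W[1]-W[0],W[2]-W[1]];L=max(e,key=np.linalg.norm)
    print(n,ct,rc,np.round(pix2z(c,*ct,.036),3),[round(np.linalg.norm(x),3) for x in e],"yaw",np.degrees(np.arctan2(L[1],L[0])))
E
```

```text
dark [318.70754623 287.27357864] ((28.70754623413086, 37.27357864379883), (65.0761489868164, 19.037200927734375), 60.945396423339844) [ 0.503 -0.051  0.036] [np.float64(0.044), np.float64(0.149)] yaw -149.48158902685205
copper [421.74257278 285.5742569 ] ((33.74257278442383, 35.574256896972656), (65.99744415283203, 20.404325485229492), 50.71058654785156) [ 0.514 -0.287  0.036] [np.float64(0.048), np.float64(0.149)] yaw -140.8578935057571
```

View pics/crop.png

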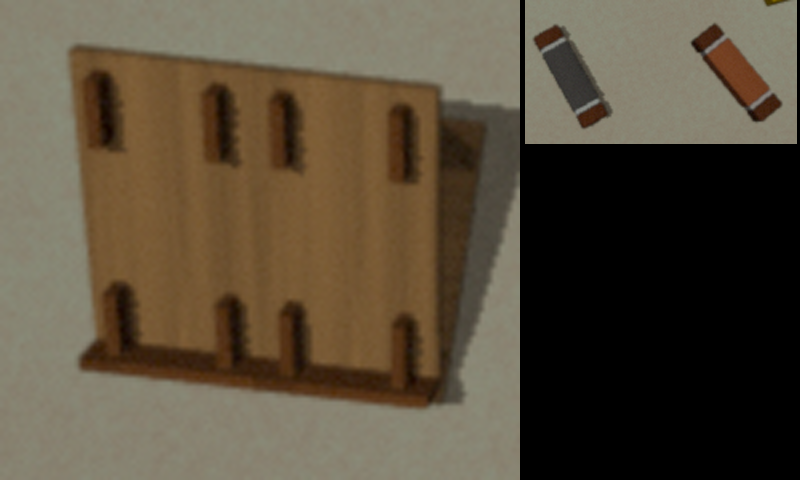

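The copper bar with wooden caps (main picture (422,285)) is confirmed. The rack crop gives the corners and guide ends for a pose fit.

```bash
python3 - <<'E'
from h import *
from scipy.optimize import least_squares
c=r.camera("top")
px=np.array([(72,48),(438,87),(98,70),(215,85),(283,92),(401,104),(120,284),(232,296),(293,303),(404,316)])/4.+[110,210]
L=np.array([(95,100,0),(95,-100,0),(85,82,16),(85,18,16),(85,-18,16),(85,-82,16),(-45,82,16),(-45,18,16),(-45,-18,16),(-45,-82,16)])/1e3
A=R.from_euler('y',-35,degrees=True).as_matrix()
W=lambda q:(R.from_euler('z',q[2]).as_matrix()@A@L.T).T+[q[0],q[1],.076]
f=lambda q:np.ravel([proj(c,w)-p for w,p in zip(W(q),px)])
s=least_squares(f,[.53,.26,0]);print(s.x,np.degrees(s.x[2]));print(np.round(s.fun.reshape(-1,2),1).tolist())
y=s.x[2]
for n,o in (("left",.05),("right",-.05)): print(n,s.x[0]-o*np.sin(y),s.x[1]+o*np.cos(y))
st=r.read_state();print(R.from_quat(st["eef_rot"]).as_matrix().round(3),st["time"])
E
```

```text
[ 0.54170039  0.26611132 -0.0765102 ] -4.383711286868582
[[0.6, -1.7], [1.4, -2.0], [-0.6, 0.8], [-0.0, 0.1], [-0.2, 0.1], [0.2, 0.1], [-1.0, 0.8], [-0.8, 0.7], [-0.1, 0.7], [0.5, 0.4]]
left 0.5455221711328884 0.3159650451280383
right 0.5378786140095579 0.2162575928764519
[[ 0.948  0.317  0.   ]
 [ 0.317 -0.948 -0.   ]
 [-0.     0.    -1.   ]] 0.9
```

```bash
cat >> h.py <<'E'
def goto(x,y,z,yaw):
    "tool shifts (in present axes) and turn to reach world pose, yaw deg of tool x"
    s=r.read_state();M=R.from_quat(s["eef_rot"]).as_matrix();p=np.array(s["ee_pos"])
    y0=np.degrees(np.arctan2(M[1,0],M[0,0]));d=M.T@(np.array([x,y,z])-p)
    print("at",p.round(4),"yaw",round(y0,2),"shift",d.round(4),"turn",round(-np.radians(yaw-y0),3),"q7",round(s["joint_positions"][6],2),"t",s["time"])
E
python3 -m pendant '[[0.0305,-0.0146,0,-0.06],[0.0305,-0.0146,0,0],[0.0305,-0.0146,0,0],[0.0305,-0.0146,0,0],[0.0305,-0.0146,0,0],[0.0305,-0.0146,0,0],[0.0305,-0.0146,0,0],[0.0305,-0.0146,0,0]]' 1 20; python3 -c "
from h import *
goto(.514,-.287,.15,39.1)"
```

```text
time: 1.57
ee_pos: [0.3833, -0.3933, 0.2338]
eef_rot: [0.982, 0.19, 0.0, 0.0]
ft_force: [0.7, -0.8, -0.0]
width: 0.0868
grip_force: 0.0
at [ 0.3833 -0.3933  0.2338] yaw 21.93 shift [ 0.1609 -0.0499  0.0838] turn -0.3 q7 -0.51 t 1.5667
```

```bash
python3 -m pendant '[[0.032,-0.01,0.005,0],[0.032,-0.01,0.01,0],[0.032,-0.01,0.01,0],[0.032,-0.01,0.01,0],[0.032,-0.01,0.01,0],[0,0,0.01,-0.1],[0,0,0.01,-0.1],[0,0,0.01,-0.1]]'; python3 - <<'E'
from h import *
c=r.camera("wrist");cv2.imwrite("pics/w1.png",c["img"][:,:,::-1]);print(c["xyz"],c["attitude"],c["camera_matrix"])
for o in r.outline_of("mill_copper","wrist")[:3]: print(o["score"],o["bbox"],cv2.minAreaRect(cv2.findNonZero(o["mask"].astype(np.uint8))))
goto(.514,-.287,.031,39.1)
E
```

```text
time: 2.23
ee_pos: [0.5127, -0.2878, 0.158]
eef_rot: [0.941, 0.338, 0.0, -0.0]
ft_force: [0.2, -0.4, 0.5]
width: 0.0871
grip_force: 0.0
[ 0.56494373 -0.24407043  0.3096138 ] [ 0.89718536 -0.42345564 -0.05362096  0.11343963] [[371.64829954   0.         320.17573312]
 [  0.         371.64829954 242.4442125 ]
 [  0.           0.           1.        ]]
0.83 [505.2, 111.5, 113.1, 179.7] ((507.3299865722656, 109.84848022460938), (63.81706237792969, 176.86619567871094), 22.045915603637695)
0.64 [322.9, 221.5, 52.3, 161.4] ((322.4999694824219, 219.99996948242188), (56.99999237060547, 163.99996948242188), 0.0)
0.64 [421.1, 357.9, 26.1, 13.5] ((420.1748046875, 358.1217346191406), (11.308231353759766, 25.077665328979492), 86.18592071533203)
at [ 0.5114 -0.2881  0.1569] yaw 39.24 shift [0.0029 0.0011 0.1259] turn 0.002 q7 -0.55 t 2.3333
```

View pics/w1.png

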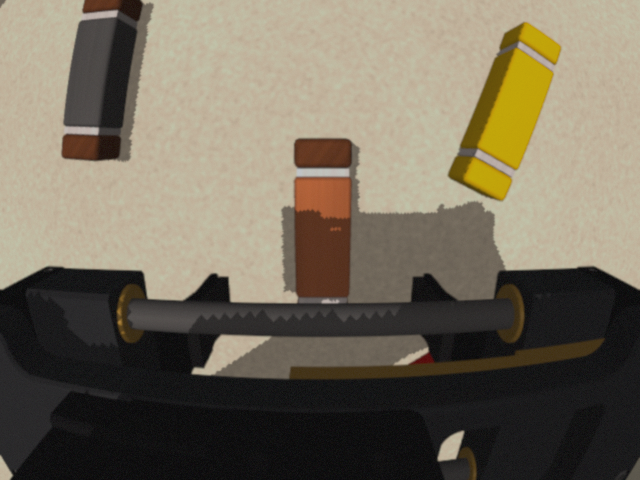

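The copper mill fills cols 295–352, rows 139–300, below and squarely between the fingers. Its far end in the picture gives the centre along its length.

```bash
cat >> h.py <<'E'
def fish(c,u,v,z):
    K=np.array(c["camera_matrix"]);a=np.array([u-K[0,2],v-K[1,2]]);rr=np.hypot(*a);th=rr/K[0,0]
    d=rot(c)@np.array([*(a/rr*np.sin(th)),np.cos(th)]);p=np.array(c["xyz"]);return p+d*(z-p[2])/d[2]
E
python3 - <<'E'
from h import *
c=r.camera("wrist")
P=[fish(c,u,140,.042)[:2] for u in (295,352)];Q=[fish(c,u,290,.042)[:2] for u in (296,350)]
P,Q=np.mean(P,0),np.mean(Q,0);d=(P-Q)/np.linalg.norm(P-Q);print("yaw",np.degrees(np.arctan2(*d[::-1])),"centre",P-.075*d)
goto(*(P-.075*d),.036,np.degrees(np.arctan2(*d[::-1])))
E
```

```text
yaw 39.13058779483109 centre [ 0.51185936 -0.28940374]
at [ 0.5118 -0.2884  0.158 ] yaw 38.97 shift [-0.0005  0.001   0.122 ] turn -0.003 q7 -0.55 t 2.3833
```

```bash
python3 -m pendant '[[0,0.001,0.03,0],[0,0,0.03,0],[0,0,0.03,0],[0,0,0.03,0],[0,0,0.02,0],[0,0,0,0]]' && python3 -m pendant '[[0,0,0,0],[0,0,0,0],[0,0,0,0],[0,0,0,0],[0,0,0,0],[0,0,0,0]]' 0.3 30; python3 -c "
from h import *
s=r.read_state();print(s['torque'],s['ft_force'],s['width'])"
```

```text
time: 2.88
ee_pos: [0.5105, -0.2885, 0.0151]
eef_rot: [0.943, 0.333, -0.002, -0.002]
ft_force: [-0.8, -0.3, -0.9]
width: 0.0872
grip_force: 0.0
time: 3.38
ee_pos: [0.5132, -0.2896, 0.0194]
eef_rot: [0.942, 0.335, 0.0, 0.001]
ft_force: [-0.2, 0.4, -0.8]
width: 0.0549
grip_force: 0.0
[ 0.0260989  -0.04643626  0.00578062] [-0.18745237  0.41150493 -0.77211949] 0.05492698263976458
```

```bash
python3 -m pendant '[[0,0,0,0],[0,0,0,0],[0,0,0,0],[0,0,0,0],[0,0,0,0],[0,0,0,0]]' 0.2 30; python3 -m pendant '[[0,0,-0.006,0],[0,0,-0.012,0],[0,0,-0.02,0],[0,0,-0.02,0],[0,0,-0.02,0],[0,0,0,0],[0,0,0,0],[0,0,0,0]]';python3 - <<'E'
from h import *
for i in range(5):
    c=r.camera("wrist");s=r.read_state();M=R.from_quat(s["eef_rot"]).as_matrix();print("tool torque",(M.T@s['torque']).round(3),s['ft_force'].round(2),s['width'])
cv2.imwrite("pics/w2.png",c["img"][:,:,::-1]);goto(.5,-.28,.2,0)
E
```

```text
time: 3.88
ee_pos: [0.5129, -0.2894, 0.0187]
eef_rot: [0.942, 0.335, 0.0, 0.0]
ft_force: [-0.1, 0.4, 3.3]
width: 0.0418
grip_force: 30.0
time: 4.55
ee_pos: [0.5122, -0.289, 0.0958]
eef_rot: [0.942, 0.335, -0.0, -0.0]
ft_force: [-0.6, 0.0, -3.3]
width: 0.0416
grip_force: 30.0
tool torque [-0.047  0.114  0.019] [ 0.16 -0.09 -4.63] 0.04173819664344857
tool torque [-0.048  0.088  0.002] [-0.37 -0.01 -4.19] 0.041759738625534525
tool torque [-0.038  0.071  0.006] [ 0.5   0.08 -3.93] 0.04144861423688902
tool torque [-0.056  0.1    0.048] [ 0.38 -0.08 -3.39] 0.04146724893208268
tool torque [-0.035  0.05  -0.004] [ 0.59 -0.43 -3.82] 0.04201414339659003
at [ 0.5123 -0.289   0.0956] yaw 39.13 shift [-0.0039 -0.015  -0.1044] turn 0.683 q7 -0.57 t 4.8
```

```bash
python3 -m pendant '[[0,0,-0.03,0],[0.01,-0.011,-0.03,0],[0.02,-0.022,-0.025,0],[0.0226,-0.0249,-0.02,0],[0.0226,-0.0249,-0.01,0],[0.0226,-0.0249,-0.01,0],[0.0226,-0.0249,0,0],[0.0226,-0.0249,0,0]]' && python3 -m pendant '[[0.0226,-0.0249,0,0],[0.0226,-0.0249,0,0],[0.0226,-0.0249,0,0],[0.0226,-0.0249,0,0],[0.0226,-0.0249,0,0],[0.0226,-0.0249,0,0],[0.0226,-0.0249,0,0],[0,0,0,0.1]]'; python3 - <<'E'
from h import *
T=[]
for i in range(6):
    c=r.camera("top");s=r.read_state();M=R.from_quat(s["eef_rot"]).as_matrix();T.append(M.T@s['torque'])
print(np.mean(T,0),np.std(T,0))
goto(.5455,.316,.2,-4.4);print(s["joint_positions"])
E
```

```text
time: 5.47
ee_pos: [0.5245, -0.0753, 0.2221]
eef_rot: [0.942, 0.335, 0.0, 0.0]
ft_force: [1.4, 0.3, -4.2]
width: 0.0417
grip_force: 30.0
time: 6.13
ee_pos: [0.5355, 0.1664, 0.2214]
eef_rot: [0.956, 0.292, 0.0, -0.002]
ft_force: [-2.2, 0.8, -2.9]
width: 0.0418
grip_force: 30.0
[-0.05695622  0.07785466  0.02063749] [0.03681835 0.03033303 0.02747906]
at [0.5373 0.1568 0.2213] yaw 33.4 shift [ 0.0945 -0.1284  0.0212] turn 0.66 q7 -1.48 t 6.4333
[ 0.2027774   0.26182914 -0.66683215  1.62582703  0.16699528  1.3121873
 -1.47821355]
```

```bash
python3 -m pendant '[[0.0236,-0.0321,0,0],[0.0236,-0.0321,0,0],[0.0236,-0.0321,0,0],[0.0236,-0.0321,0,0],[0,0,0,0.1],[0,0,0,0.1],[0,0,0,0.1],[0,0,0,0.1]]' && python3 -m pendant '[[0,0,0,0.1],[0,0,0,0.1],[0,0,0,0.06],[0,0,0,0],[0,0,0,0]]'; python3 - <<'E'
from h import *
T=[]
for i in range(4):
    c=r.camera("top");s=r.read_state();M=R.from_quat(s["eef_rot"]).as_matrix();T.append(M.T@s['torque'])
print(np.mean(T,0),np.std(T,0))
cv2.imwrite("pics/t3.png",cv2.resize(c["img"][190:340,80:280,::-1],None,fx=3,fy=3,interpolation=2))
goto(.5455,.316,.2,-4.4);print(s["joint_positions"])
E
```

```text
time: 7.1
ee_pos: [0.5459, 0.3163, 0.2212]
eef_rot: [0.996, 0.089, -0.0, 0.0]
ft_force: [-0.6, -0.2, -4.3]
width: 0.0416
grip_force: 30.0
time: 7.52
ee_pos: [0.5457, 0.3164, 0.2214]
eef_rot: [0.999, -0.038, 0.0, 0.0]
ft_force: [0.1, -1.1, -4.8]
width: 0.0419
grip_force: 30.0
[0.00612774 0.07663751 0.00583264] [0.01555404 0.03422536 0.01809863]
at [0.5454 0.317  0.2215] yaw -4.36 shift [0.0002 0.001  0.0215] turn 0.001 q7 -2.4 t 7.7167
[-0.15231278  0.41362626 -0.59502267  1.43599862  0.23242073  1.36264392
 -2.4028831 ]
```

```bash
python3 -m pendant '[[-0.008,0,0.02,0],[0,0,0.02,0],[0,0,0.02,0],[0,0,0.006,0],[0,0,0,0]]' - 30; python3 -m pendant '[[0,0,0,0],[0,0,0,0],[0,0,0.003,0],[0,0,0.004,0],[0,0,0.004,0],[0,0,0.004,0],[0,0,0,0]]' - 14; python3 - <<'E'
from h import *
c=r.camera("scene");cv2.imwrite("pics/s4.png",cv2.resize(c["img"][230:430,380:580,::-1],None,fx=3,fy=3,interpolation=2))
s=r.read_state();print(s["torque"],s["ft_force"])
E
```

```text
time: 8.13
ee_pos: [0.5366, 0.3171, 0.1538]
eef_rot: [0.999, -0.038, -0.001, 0.001]
ft_force: [-0.0, -0.1, -3.2]
width: 0.0418
grip_force: 30.0
time: 8.72
ee_pos: [0.5367, 0.3179, 0.1395]
eef_rot: [0.999, -0.038, -0.001, 0.0]
ft_force: [-0.5, 0.5, -4.3]
width: 0.0417
grip_force: 14.0
[ 0.04387938 -0.06490863 -0.04171319] [ 0.17298917  0.61489475 -3.70596507]
```

View pics/s4.png

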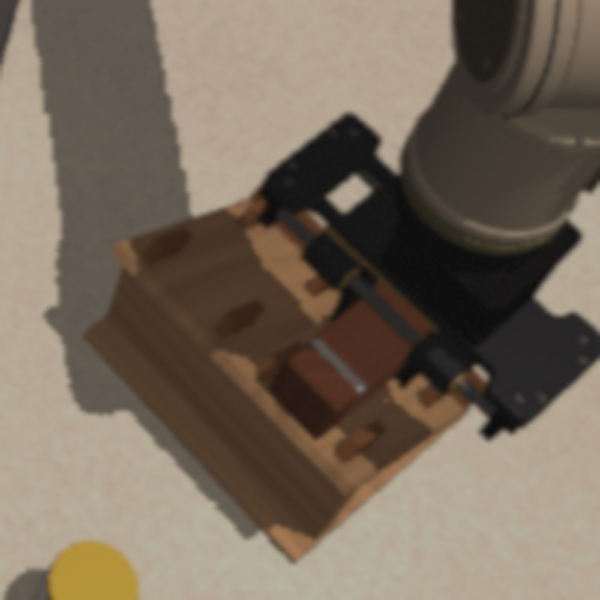

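The copper mill sits over the left lane, its upper end (crop ~(320,390)) between the guides at (240,320) and (355,440). Lower on.

```bash
python3 -m pendant '[[0,0,0.005,0],[0,0,0.005,0],[0,0,0.005,0],[0,0,0,0]]' - 12; python3 -m pendant '[[0,0,0.005,0],[0,0,0.005,0],[0,0,0.005,0],[0,0,0,0]]'; python3 - <<'E'
from h import *
s=r.read_state();print(s["torque"],s["ft_force"],s["ee_pos"])
E
```

```text
time: 9.1
ee_pos: [0.5371, 0.3174, 0.1241]
eef_rot: [0.999, -0.039, -0.001, 0.001]
ft_force: [-0.3, 0.0, -4.2]
width: 0.0419
grip_force: 12.0
time: 9.43
ee_pos: [0.5369, 0.3175, 0.1092]
eef_rot: [0.999, -0.039, -0.001, 0.0]
ft_force: [0.0, -0.6, -3.9]
width: 0.0416
grip_force: 12.0
[ 0.04865879 -0.066615    0.00325795] [ 0.02751798 -0.58974505 -3.94587232] [0.536943   0.31752583 0.10920845]
```

```bash
python3 - <<'E'
from h import *
a=cv2.resize(r.camera("scene")["img"][280:420,420:560,::-1],(400,400),interpolation=2)
b=cv2.resize(r.camera("top")["img"][210:330,110:230,::-1],(400,400),interpolation=2)
cv2.imwrite("pics/s5.png",np.hstack([a,b]))
E
```

```text
(no output)
```

View pics/s5.png

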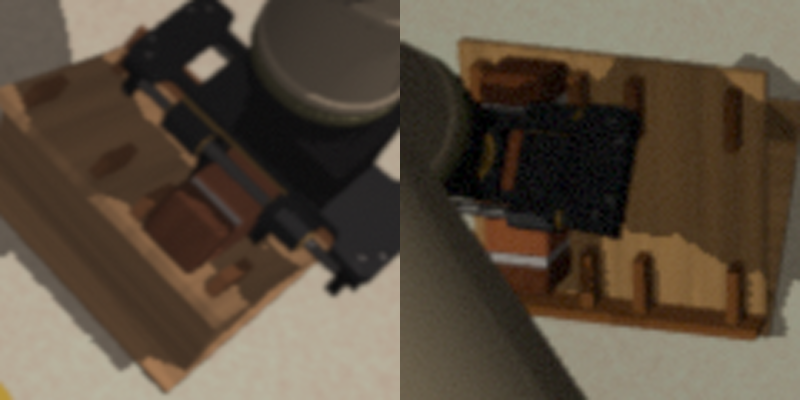

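The copper bar has drooped heavy end towards the lip, roughly parallel to the floor, which confirms the reading. Continue down gently.

```bash
python3 -m pendant '[[0,0,0.004,0],[0,0,0.004,0],[0,0,0,0]]'; python3 -m pendant '[[0,0,0.003,0],[0,0,0.003,0],[0,0,0,0]]' - 10;  python3 -c "
from h import *
goto(.5375,.317,.092,-4.4);print(r.read_state()['torque'])"
```

```text
time: 9.78
ee_pos: [0.5371, 0.3177, 0.1017]
eef_rot: [0.999, -0.039, -0.0, 0.0]
ft_force: [0.1, -0.2, -4.4]
width: 0.0417
grip_force: 12.0
time: 10.03
ee_pos: [0.538, 0.318, 0.0975]
eef_rot: [0.999, -0.039, 0.001, -0.0]
ft_force: [-0.7, -2.4, 4.2]
width: 0.0424
grip_force: 10.0
at [0.538  0.318  0.0975] yaw -4.44 shift [-0.0004  0.0011  0.0055] turn -0.001 q7 -2.46 t 10.0333
[-0.3223503   0.15883503  0.02135582]
```

```bash
python3 -m pendant '[[0,0.003,-0.002,0],[0,0,0.001,0],[0,0,0.002,0],[0,0,0.002,0],[0,0,0,0]]' - 8;  python3 - <<'E'
from h import *
goto(.5375,.317,.092,-4.4);print(r.read_state()['torque'])
a=cv2.resize(r.camera("scene")["img"][280:420,420:560,::-1],(400,400),interpolation=2)
b=cv2.resize(r.camera("top")["img"][210:330,110:230,::-1],(400,400),interpolation=2)
cv2.imwrite("pics/s6.png",np.hstack([a,b]))
E
```

```text
time: 10.45
ee_pos: [0.538, 0.3148, 0.0946]
eef_rot: [0.999, -0.039, 0.001, -0.0]
ft_force: [-0.0, -0.7, 5.1]
width: 0.0415
grip_force: 8.0
at [0.538  0.3148 0.0946] yaw -4.45 shift [-0.0006 -0.0022  0.0026] turn -0.001 q7 -2.45 t 10.45
[-0.45850239  0.14765762 -0.01774039]
```

View pics/s6.png

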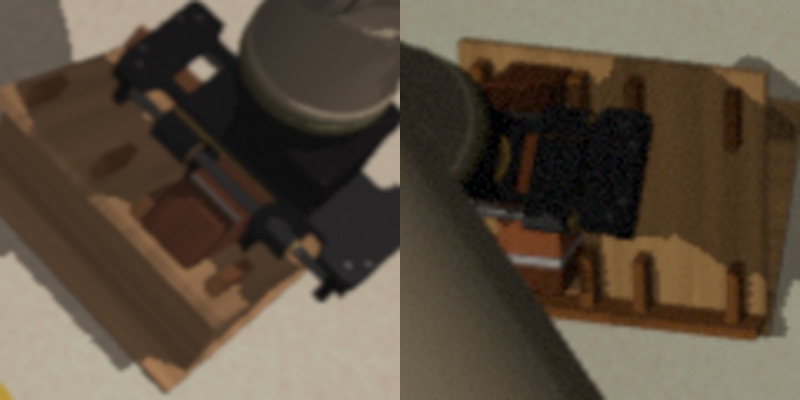

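```bash
python3 -m pendant '[[0,0,-0.001,0],[0,0,0,0],[0,0,0,0],[0,0,0,0]]' 0.65;  python3 -m pendant '[[0,0,-0.01,0],[0,0,-0.02,0],[0,0,-0.03,0],[0,0,-0.03,0],[0,0,-0.03,0],[0,0,-0.03,0]]';python3 - <<'E'
from h import *
goto(.503,-.051,.25,30.5)
c=r.camera("wrist");w=c["img"][:,:,::-1]
a=cv2.resize(r.camera("scene")["img"][280:420,420:560,::-1],(300,300),interpolation=2)
b=cv2.resize(w,(500,375));o=np.zeros((375,800,3),np.uint8);o[:,:500]=b;o[:300,500:]=a
cv2.imwrite("pics/s7.png",o);print(r.read_state()["torque"])
E
```

```text
time: 10.88
ee_pos: [0.537, 0.315, 0.0944]
eef_rot: [0.999, -0.039, -0.0, 0.0]
ft_force: [-0.5, -0.2, -1.7]
width: 0.055
grip_force: 0.0
time: 11.38
ee_pos: [0.5368, 0.315, 0.2468]
eef_rot: [0.999, -0.038, 0.0, -0.0]
ft_force: [0.9, 1.2, -0.2]
width: 0.0566
grip_force: 0.0
at [0.5368 0.315  0.2468] yaw -4.41 shift [-0.0056  0.3675 -0.0033] turn -0.609 q7 -2.4 t 11.3833
[0.04478135 0.07477794 0.02729694]
```

View pics/s7.png

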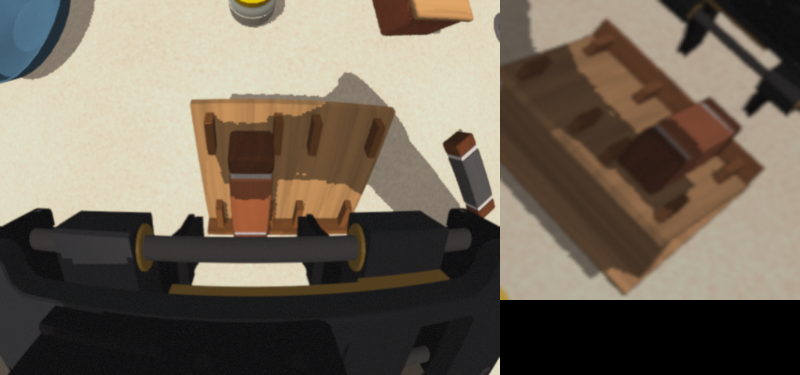

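The copper mill lies in the left lane between its guides (wrist view cols 229–273), heavy end down. Now the dark one.

```bash
python3 -m pendant '[[0,0.025,0,0],[0,0.0375,0,0],[0,0.0375,0,0],[0,0.0375,0,0],[0,0.0375,0,0],[0,0.0375,0,0],[0,0.0375,0,0],[0,0.0375,0,0]]' 1 30;  python3 -m pendant '[[0,0.0375,0,0],[0,0.0375,0,0],[-0.005,0.005,0.02,-0.1],[0,0,0.02,-0.1],[0,0,0.02,-0.1],[0,0,0.02,-0.1],[0,0,0.01,-0.1],[0,0,0,-0.11]]';python3 - <<'E'
from h import *
c=r.camera("top");im=c["img"];cv2.imwrite("pics/t8.png",cv2.resize(im[210:330,110:240,::-1],None,fx=4,fy=4,interpolation=2))
c=r.camera("wrist");cv2.imwrite("pics/w8.png",c["img"][:,:,::-1])
for o in r.outline_of("mill_dark","wrist")[:3]: print(o["score"],o["bbox"],cv2.minAreaRect(cv2.findNonZero(o["mask"].astype(np.uint8))))
goto(.503,-.051,.017,30.5)
E
```

```text
time: 12.15
ee_pos: [0.5143, 0.0266, 0.2448]
eef_rot: [0.999, -0.039, 0.0, 0.0]
ft_force: [0.8, 0.5, 0.4]
width: 0.0865
grip_force: 0.0
time: 12.82
ee_pos: [0.5021, -0.0509, 0.1521]
eef_rot: [0.964, 0.266, -0.002, -0.001]
ft_force: [-0.2, -0.3, 0.9]
width: 0.0868
grip_force: 0.0
0.59 [316.9, 220.4, 58.6, 168.2] ((317.4999694824219, 219.49996948242188), (58.99999237060547, 164.99996948242188), -0.0)
at [ 0.5037 -0.051   0.1547] yaw 30.38 shift [-0.0006 -0.0004  0.1377] turn -0.002 q7 -1.09 t 12.9667
```

View pics/w8.png

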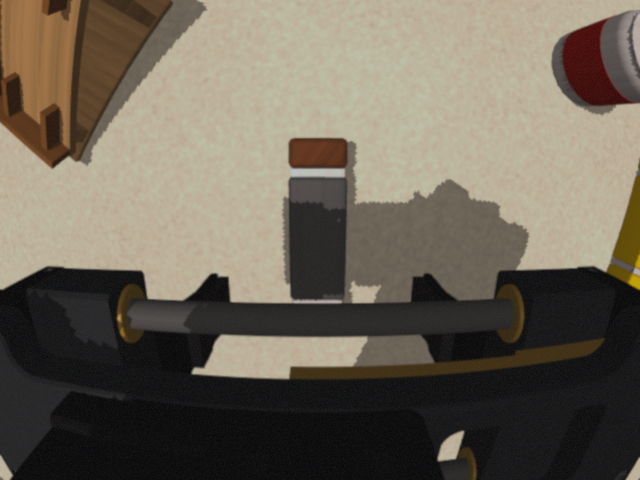

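The dark mill (cols 289–347, rows 139–300) sits squarely between the open fingers. Descend and grip.

```bash
python3 -m pendant '[[0,-0.001,0.03,0],[0,0,0.03,0],[0,0,0.03,0],[0,0,0.03,0],[0,0,0.015,0],[0,0,0,0]]' && python3 -m pendant '[[0,0,0,0],[0,0,0,0],[0,0,0,0],[0,0,0,0],[0,0,0,0],[0,0,0,0],[0,0,0,0],[0,0,0,0]]' 0.2 30; python3 -m pendant '[[0,0,0,0],[0,0,0,0],[0,0,0,0],[0,0,-0.01,0],[0,0,-0.02,0],[0,0,-0.03,0],[0,0,-0.03,0],[0,0,0,0]]'; python3 - <<'E'
from h import *
T=[]
for i in range(10):
    r.camera("wrist");s=r.read_state();M=R.from_quat(s["eef_rot"]).as_matrix();T.append(M.T@s['torque'])
print(np.mean(T,0),np.std(T,0),s["ft_force"],s["width"])
goto(.54,.216,.24,-4.4)
E
```

```text
time: 13.47
ee_pos: [0.5012, -0.0501, 0.0168]
eef_rot: [0.965, 0.262, -0.002, -0.001]
ft_force: [-0.1, 0.7, 0.6]
width: 0.0869
grip_force: 0.0
time: 14.13
ee_pos: [0.5031, -0.0498, 0.0197]
eef_rot: [0.965, 0.263, -0.0, -0.0]
ft_force: [0.1, 0.1, 6.7]
width: 0.0419
grip_force: 25.0
time: 14.8
ee_pos: [0.5062, -0.0505, 0.1152]
eef_rot: [0.965, 0.263, 0.004, 0.002]
ft_force: [1.9, 0.3, -3.1]
width: 0.0422
grip_force: 30.0
[-0.00305202 -0.10895351 -0.02139834] [0.02456276 0.03410798 0.0378169 ] [ 0.40245704 -0.30248919 -4.18289411] 0.04134167053903001
at [ 0.5029 -0.0502  0.1089] yaw 30.53 shift [ 0.1671 -0.2105 -0.1311] turn 0.61 q7 -1.11 t 15.3
```

View pics/t8.png

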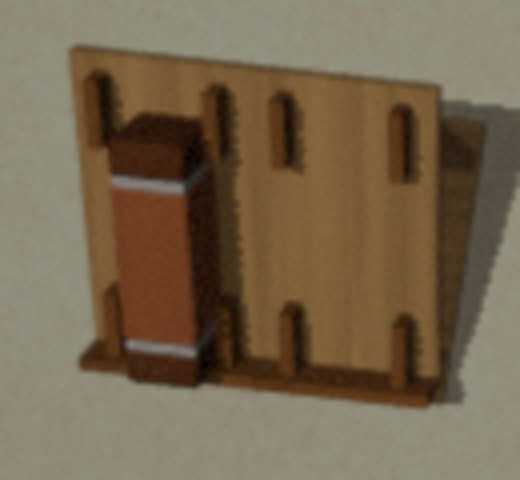

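Copper is properly in the left lane, down on the lip. Dark mill: the moment about tool y is −0.109, so its heavy end is at tool +x. It goes to the right lane with tool x pointing downhill (yaw 175.6°).

```bash
python3 -m pendant '[[0,0,-0.03,0],[0.01,-0.014,-0.03,0],[0.0197,-0.0269,-0.02,0],[0.0197,-0.0269,-0.02,0],[0.0197,-0.0269,-0.015,0],[0.0197,-0.0269,-0.015,0],[0.0197,-0.0269,0,0],[0.0197,-0.0269,0,0]]' && python3 -m pendant '[[0.0197,-0.0269,0,0],[0.0097,-0.0129,0,0],[0,0,0,-0.1],[0,0,0,-0.1],[0,0,0,-0.1],[0,0,0,-0.1],[0,0,0,-0.1],[0,0,0,-0.1]]' && python3 -m pendant '[[0,0,0,-0.1],[0,0,0,-0.1],[0,0,0,-0.1],[0,0,0,-0.1],[0,0,0,-0.1],[0,0,0,-0.1],[0,0,0,-0.1],[0,0,0,-0.1]]' && python3 -m pendant '[[0,0,0,-0.1],[0,0,0,-0.1],[0,0,0,-0.1],[0,0,0,-0.1],[0,0,0,-0.1],[0,0,0,-0.1],[0,0,0,-0.1],[0,0,0,-0.1]]'; python3 -c "
from h import *
goto(.5295,.2155,.2,175.6)"
```

```text
time: 15.97
ee_pos: [0.5249, 0.1677, 0.2405]
eef_rot: [0.965, 0.263, 0.001, 0.0]
ft_force: [0.5, -0.3, -4.6]
width: 0.0421
grip_force: 30.0
time: 16.63
ee_pos: [0.5296, 0.2152, 0.2391]
eef_rot: [0.843, 0.539, -0.0, -0.0]
ft_force: [0.2, -0.0, -4.4]
width: 0.0415
grip_force: 30.0
time: 17.3
ee_pos: [0.5297, 0.2151, 0.2391]
eef_rot: [0.566, 0.824, -0.0, -0.0]
ft_force: [0.3, -0.3, -4.2]
width: 0.0417
grip_force: 30.0
time: 17.97
ee_pos: [0.5297, 0.2151, 0.2392]
eef_rot: [0.201, 0.98, -0.0, -0.0]
ft_force: [0.5, -0.7, -2.8]
width: 0.0415
grip_force: 30.0
at [0.5297 0.2151 0.2392] yaw 156.85 shift [0.0004 0.0003 0.0392] turn -0.327 q7 0.49 t 17.9667
```

```bash
python3 -m pendant '[[0,0,0,-0.1],[0,0,0.01,-0.1],[0,0,0.02,-0.1],[0,0,0.02,-0.027],[0,0,0.02,0],[0,0,0.015,0],[0,0,0,0]]' - 30; python3 -m pendant '[[0,0,0,0],[0,0,0,0],[0,0,0.004,0],[0,0,0.004,0],[0,0,0.004,0],[0,0,0.004,0],[0,0,0,0]]' - 14; python3 -m pendant '[[0,0,0.005,0],[0,0,0.005,0],[0,0,0.005,0],[0,0,0,0],[0,0,0.005,0],[0,0,0.005,0],[0,0,0,0]]' - 12; python3 - <<'E'
from h import *
goto(.5295,.2155,.0945,175.6);print(r.read_state()["torque"])
a=cv2.resize(r.camera("scene")["img"][270:420,410:560,::-1],(400,400),interpolation=2)
b=cv2.resize(r.camera("top")["img"][210:330,120:240,::-1],(400,400),interpolation=2)
cv2.imwrite("pics/s9.png",np.hstack([a,b]))
E
```

```text
time: 18.55
ee_pos: [0.5285, 0.2146, 0.1514]
eef_rot: [0.041, 0.999, -0.0, -0.002]
ft_force: [0.2, -0.3, -4.8]
width: 0.0418
grip_force: 30.0
time: 19.13
ee_pos: [0.5293, 0.2149, 0.1376]
eef_rot: [0.041, 0.999, -0.0, -0.001]
ft_force: [0.1, -0.2, -3.6]
width: 0.0419
grip_force: 14.0
time: 19.72
ee_pos: [0.5294, 0.2148, 0.1124]
eef_rot: [0.041, 0.999, -0.0, -0.001]
ft_force: [-0.4, 0.0, -3.3]
width: 0.0419
grip_force: 12.0
at [0.5294 0.2148 0.1124] yaw 175.3 shift [-0.0001  0.0007  0.0179] turn -0.005 q7 0.72 t 19.7167
[ 0.04811397 -0.1529231   0.01718359]
```

View pics/s9.png

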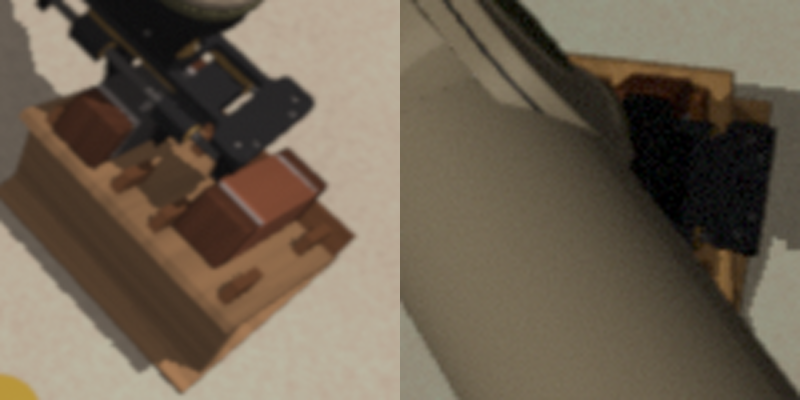

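The dark mill hangs heavy end towards the lip, its upper end (left panel ~(95,125)) in the right lane between the guides. The gripper body is clear of the copper. Continue.

```bash
python3 -m pendant '[[0,0,0.004,0],[0,0,0.004,0],[0,0,0.003,0],[0,0,0,0]]'; python3 -m pendant '[[0,0,0.003,0],[0,0,0.002,0],[0,0,0,0]]' - 8;  python3 -c "
from h import *
goto(.5295,.2155,.0945,175.6);print(r.read_state()['torque'])"
```

```text
time: 20.15
ee_pos: [0.5294, 0.2151, 0.1017]
eef_rot: [0.041, 0.999, -0.0, -0.0]
ft_force: [-0.5, 0.4, -3.7]
width: 0.0422
grip_force: 12.0
time: 20.4
ee_pos: [0.5305, 0.2152, 0.0985]
eef_rot: [0.041, 0.999, -0.0, 0.001]
ft_force: [0.1, -0.8, 2.7]
width: 0.0421
grip_force: 8.0
at [0.5305 0.2152 0.0985] yaw 175.29 shift [0.001  0.0002 0.004 ] turn -0.005 q7 0.71 t 20.4
[-0.25946938 -0.01584614 -0.05114728]
```

```bash
python3 -m pendant '[[0,0,0.002,0],[0,0,0.002,0],[0,0,0,0]]' - 8; python3 -c "
from h import *
goto(.5295,.2155,.0945,175.6);print(r.read_state()['torque'])"
```

```text
time: 20.65
ee_pos: [0.5308, 0.2153, 0.0948]
eef_rot: [0.041, 0.999, 0.0, 0.001]
ft_force: [-0.7, -0.6, 3.3]
width: 0.0417
grip_force: 8.2
at [0.5308 0.2153 0.0948] yaw 175.28 shift [0.0013 0.0001 0.0003] turn -0.006 q7 0.7 t 20.65
[-0.26786463 -0.10182367 -0.03719535]
```

Same height and force as with the copper: release and back off.

```bash
python3 -m pendant '[[0,0,-0.001,0],[0,0,0,0],[0,0,0,0],[0,0,0,0]]' 0.65;  python3 -m pendant '[[0,0,-0.01,0],[0,0,-0.02,0],[0,0,-0.03,0],[0,0,-0.03,0],[0,0,-0.03,0],[0,0.03,-0.02,0],[0,0.035,0,0],[0,0.035,0,0]]'; python3 -c "
from h import *
goto(.5,0,.25,175.6)"
```

```text
time: 20.98
ee_pos: [0.5297, 0.2153, 0.0945]
eef_rot: [0.041, 0.999, 0.0, 0.0]
ft_force: [0.2, 0.7, -0.2]
width: 0.055
grip_force: 0.0
time: 21.65
ee_pos: [0.539, 0.3155, 0.237]
eef_rot: [0.042, 0.999, 0.0, 0.002]
ft_force: [-0.1, -0.2, -0.0]
width: 0.0569
grip_force: 0.0
at [0.539  0.3155 0.237 ] yaw 175.14 shift [ 0.0121 -0.3177 -0.0133] turn -0.008 q7 0.61 t 21.65
```

Tool y now points left, so I went the wrong way, harmlessly at height. Moving off to the right.

```bash
python3 -m pendant '[[0,-0.03,-0.01,0],[0,-0.037,0,0],[0,-0.037,0,0],[0,-0.037,0,0],[0,-0.037,0,0],[0,-0.037,0,0],[0,-0.037,0,0],[0,-0.037,0,0]]'; python3 -m pendant '[[0,-0.037,0,0],[0,-0.03,0,0],[0,0,0,0],[0,0,0,0]]'; python3 - <<'E'
from h import *
b=cv2.resize(r.camera("top")["img"][150:330,110:300,::-1],None,fx=3,fy=3,interpolation=2)
cv2.imwrite("pics/s10.png",b)
E
```

```text
time: 22.32
ee_pos: [0.5138, 0.0253, 0.2453]
eef_rot: [0.041, 0.999, -0.0, 0.0]
ft_force: [0.7, 0.7, 0.2]
width: 0.0566
grip_force: 0.0
time: 22.65
ee_pos: [0.5086, -0.0416, 0.2451]
eef_rot: [0.043, 0.999, -0.0, 0.0]
ft_force: [0.2, 0.8, -0.7]
width: 0.0566
grip_force: 0.0
```

View pics/s10.png

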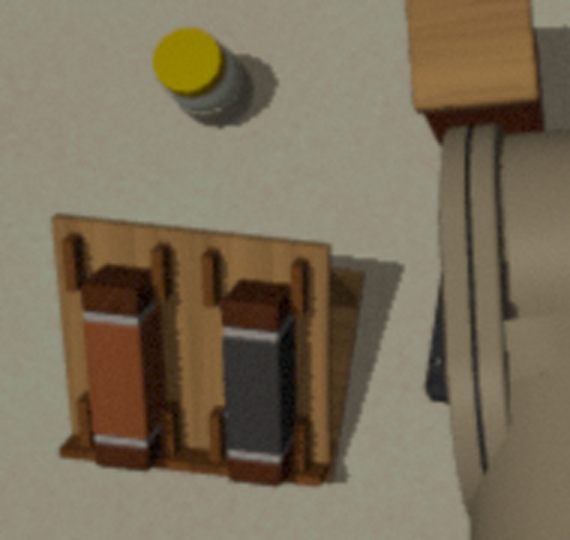

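```bash
python3 -c "
from bench import r
print(r.close_job())"
```

```text
the job is handed in; nothing more can be done
None
```

Job handed in at about 23 s; the hand-in gave no verdict. Both grinders lie in their lanes against the lip, copper left and dark right, heavy ends low by wrist torque and by the way each drooped in the grip; can, jar and canister were not touched, but I viewed 12 pictures, 2 over the limit of 10.

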